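# Empty the tilt-out coupler hopper into a tray

## Task

On the model-making table, bring the empty wooden tray close up to the front of the stand, centred under where the yellow tilt-out hopper pours, then pull the hopper (its handle is the black side paddle) forward all the way to its stop so that all five couplers tip out into the tray, and swing the hopper back fully closed. Swing it smoothly, without flinging it; leave the tray flat on the table with the five couplers in it, and leave the pencil case, glue bottle and cup where they are.

Things in the scene. Friction and masses are not known exactly. Their poses are not given: they have to be found in the camera images.
- stand: fixed plywood stand of the tilt-out hopper; origin on the table straight below the hinge; its -x side is the front, towards which the hopper tips, z up. Foot 12 mm high from x=-45 to +145 mm, y=+-100 mm; two cheeks beside the hopper (y=+-58 to 66 mm, x=-30 to +50 mm, up to z=175 mm); lamp mast at x=130 mm
- lamp (a point): middle of the aluminium light bar fixed over the hopper: 340 mm long along the stand's y, 36 mm deep (from 8 mm in front of the hinge line to 28 mm behind it), z=320 to 344 mm. It hangs over the paddle and blocks a gripper pointing straight down there: come from the front, fingers pointing down and to the stand's +x, 30 to 45 degrees from vertical
- hinge (a point): the hopper's hinge line, at its middle: 155 mm above the table, straight above the stand's origin, along the stand's y
- hopper (a joint): hopper angle in rad: 0 = upright, fully closed; grows as its top swings forward (to the stand's -x) and down, to its stop at 1.83 (105 degrees). Stiff friction hinge (0.25 N m, hopper 0.2 kg): stays where it is left; 3 to 7 N at the paddle moves it; grip the paddle firmly (about 40 N), a light grip slips on the way back
- lip (a point): middle of the pouring lip of the yellow hopper, an open-topped box 104 mm wide (y), hinged at its bottom front edge. Its flat front panel, 120 mm long, leans 30 degrees forward when closed (lip 60 mm in front of the hinge line, 104 mm above it); at the stop it is a chute sloping 45 degrees down to the lip, then 85 mm in front of the hinge line and 70 mm above the table
- paddle_grip (a point): grip point of the hopper's black side paddle, a flat tab 12 mm thick (y), 26 mm wide, 72 mm long, that swivels on a steel stem sticking out of the hopper's side; at y=-110 mm from the stand's centre, 36 mm up the paddle from the swivel axis, 22 mm short of its end; z axis along the paddle. 52 mm clear of the hopper's side wall: pinch the flat faces (fingers closing along y), opened under 55 mm
- paddle (a joint): swivel angle of the paddle on its stem in rad: 0 = along the closed hopper's vertical, positive leaning forward (stand's -x) from it. It turns freely with slight friction, so a gripped paddle need not turn as the hopper swings. Swivel axis along y, 80 mm from the hinge line: straight above it when closed; at the stop 77 mm in front of it and 21 mm below it
- catch (a point): point on the table 135 mm in front of the hinge line, on the stand's centre line: where the middle of the tray should be to catch all that falls off the lip, its short (170 mm) side along the stand's x, so that its rear wall just clears the stand's foot
- tray_c (a point): centre of the loose open wooden tray, 22.5 mm above the table (half its height): outside 170 mm (its x) by 190 mm (its y) by 45 mm high, walls 10 mm thick, floor about 10 mm thick, about 0.35 kg; z up. It can be gripped by a wall from above and slid along the table
- tray: the same tray; origin at the centre of its underside
- case: silver pencil case, 70 mm (x) by 170 mm (y) by 50 mm high, origin under its centre; bystander
- glue: white glue bottle with orange cap, 52 mm diameter, 130 mm high, origin under its centre; bystander
- cup: brass-coloured cup, 74 mm across the rim, 90 mm high, origin under its centre; bystander
- coupler0_c (a point): centre (half-way up) of one of the five short couplers that start standing inside the hopper: solid brass-coloured cylinder, 22 mm diameter, 24 mm long, about 20 g; its z axis runs along the cylinder
- coupler0: the same coupler; origin at the centre of one end
- coupler1_c (a point): centre (half-way up) of one of the five short couplers that start standing inside the hopper: solid wooden cylinder, 22 mm diameter, 24 mm long, about 20 g; its z axis runs along the cylinder
- coupler1: the same coupler; origin at the centre of one end
- coupler2_c (a point): centre (half-way up) of one of the five short couplers that start standing inside the hopper: solid brass-coloured cylinder, 22 mm diameter, 24 mm long, about 20 g; its z axis runs along the cylinder
- coupler2: the same coupler; origin at the centre of one end
- coupler3_c (a point): centre (half-way up) of one of the five short couplers that start standing inside the hopper: solid wooden cylinder, 22 mm diameter, 24 mm long, about 20 g; its z axis runs along the cylinder
- coupler3: the same coupler; origin at the centre of one end
- coupler4_c (a point): centre (half-way up) of one of the five short couplers that start standing inside the hopper: solid brass-coloured cylinder, 22 mm diameter, 24 mm long, about 20 g; its z axis runs along the cylinder
- coupler4: the same coupler; origin at the centre of one end

How it is judged:
On the way, in this order (a step that is already met when the one before it is completed fails the run):
1. the tray lies flat on the table under the pouring side of the hopper (horizontal distance between tray_c and catch below 0.06 m and height (world z) of tray_c below 0.03 m), for 0.2 s.
2. the hopper is pulled forward to its stop (value of joint hopper above 1.72 rad), for 0.2 s.
3. the hopper is swung back closed (value of joint hopper below 0.12 rad), for 0.2 s.
At the end, for the whole second after the job is handed in: All five couplers lie at rest inside the tray (centres within its outline, below its rim), the tray stands flat on the table at rest, and the hopper is closed (within 0.12 rad of 0) (x of coupler0_c in the frame of tray_c between -0.08 and 0.08 m and y of coupler0_c in the frame of tray_c between -0.09 and 0.09 m and z of coupler0_c in the frame of tray_c between -0.02 and 0.025 m and linear speed of each of coupler0, coupler1, coupler2, coupler3, coupler4 below 0.03 m/s and x of coupler1_c in the frame of tray_c between -0.08 and 0.08 m and y of coupler1_c in the frame of tray_c between -0.09 and 0.09 m and z of coupler1_c in the frame of tray_c between -0.02 and 0.025 m and x of coupler2_c in the frame of tray_c between -0.08 and 0.08 m and y of coupler2_c in the frame of tray_c between -0.09 and 0.09 m and z of coupler2_c in the frame of tray_c between -0.02 and 0.025 m and x of coupler3_c in the frame of tray_c between -0.08 and 0.08 m and y of coupler3_c in the frame of tray_c between -0.09 and 0.09 m and z of coupler3_c in the frame of tray_c between -0.02 and 0.025 m and x of coupler4_c in the frame of tray_c between -0.08 and 0.08 m and y of coupler4_c in the frame of tray_c between -0.09 and 0.09 m and z of coupler4_c in the frame of tray_c between -0.02 and 0.025 m and value of joint hopper below 0.12 rad and angle between tray_c's own z axis and vertical below 0.08 rad and height (world z) of tray_c below 0.03 m and linear speed of tray below 0.02 m/s); the robot touches nothing.
It fails at once if the hopper is flung or slammed (faster than 4 rad/s) (velocity of joint hopper above 4 rad/s or velocity of joint hopper below -4 rad/s).
It fails at once if a bystander (pencil case, glue bottle, cup) is moved more than 30 mm (distance of any of case, glue, cup from where it was at the start of the episode above 0.03 m).
It also fails if it takes over 70 s, if anything falls off the work surface, if the arm or the gripper's body presses on something with over 40 N, if the wrist force passes 120 N, or if a joint passes its speed limit or range.

## Robot

A 6-joint arm with a two-finger parallel gripper is mounted at the origin on the work surface. World frame = base frame: x ahead of the robot, y to its left, z up, the work surface at z = 0. Lengths are in m, angles in rad, forces in N, time in s.
With the tool pointing down it reaches from about 0.2 to 0.875 m from the base axis. Payload 3.4 kg.
Tool frame: the origin (TCP) lies at the very end of the fingers, on their centre line; the grasp point (between the pads) lies 19 mm behind it; x points along the fingers, y is the direction in which the jaws open and shut, and the axes are right-handed (so a half turn about x gives the same grasp; the last joint's range is limited). The gripper opens to 94 mm and grips with 3 to 60 N. Pads are 16 mm wide; open, the fingers measure 119 mm over their backs; the gripper's body (75 mm by 177 mm) begins 78 mm behind the grasp point.
Start: joints at [1.21, 0.276, 1.505, -0, 1.361, -0.121], TCP at [0.137, 0.559, 0.205] pointing down, gripper open.
Joint ranges: [-2.89, 2.89], [-0.75, 2.08], [0.22, 2.7], [-1.18, 4.32], [0.11, 2.71], [-2.7, 2.7]. Speed limits (rad/s): [2.57, 2.57, 3.14, 3.14, 3.14, 3.14].

## Interface

Orientations are given as a unit quaternion [w, x, y, z].
In Python, from cell import bot, optics, nets gives the robot as it stands.
- The arm moves only by the shell command python3 -m inch 'ROWS' [FORCE]. ROWS is text: rows parted by semicolons, each of 5 numbers parted by spaces: the opening, from 0 (shut) to 1 (fully open), then the shift along the tool's x, y, z in units of 25 mm (1.0 is 25 mm), then the turn about the tool's x in rad. In form: claw dx dy dz roll; .... A call has 1 to 20 rows; each row is the pose to reach, as a shift and turn from the pose commanded when the call began, along the tool's axes at that moment; what a row does not reach only later rows make up. A row lasts 1/10 s, in which the tool goes at most 50 mm and 8.59 degrees, less where a joint would pass 70% of its speed; a pose out of reach is approached as far as the arm can. A call with a gripper value outside its range is refused whole. The fingers move at their own pace and stop on an object; FORCE is the grip in N (left out, the last holds). Time passes only in rows, so rows that repeat a pose let the fingers close. It gives the time, the measured TCP pose, the force and the opening at its end, in the units of the state.
- bot.get_state(): the state, without advancing time (a new reading comes with each control period).
- optics.get_image(name): name is "scene" or "top"; returns a dict with "pixels" (400x640x3 uint8, blue, green, red), "fov_y" (degrees; the focal length in pixels is half the picture's height over the tangent of half this angle, whatever the lens; pixels are square), "cx", "cy" (the principal point, pixels), "k1" (the pictures are not rectified: a ray, as slopes to the right and down, at radius r is drawn at 1 + k1 r^2 times it, then the intrinsics apply), "rvec" (rotation vector, rad) and "tvec" (3), from world to camera coordinates, as OpenCV has them. Camera axes: x right, y down, z forward; pixel columns grow to the right and rows downward; lengths in m; the calibration is good to about 2 mm. A picture is of the moment at which its call begins. There is no depth.
- bot.job_done(): hands the job in, once; it reports no verdict.
Trained networks look in the newest picture that a camera, given by its name, has taken for a name from the list of things; names that differ only in an ending like _2 or _b are one class to them, and where a whole thing is asked for, a point or a joint stands for the part that bears it (a point fixed in the world has none). Each returns a list of dicts, best first, with "conf" (0 to 1); they miss things now and then, are a little off and sometimes report something else, mostly with a low value. They report only what shows in the picture. A call takes as long as a camera call.
- nets.boxes_of(camera, thing): "rect" ([centre column, centre row, width, height] in pixels, round what is visible of it).
The state is a dict: "clock": time; "q": joint angles; "joint_vel": joint speeds; "effort": joint torques, N m; "tool_pos": TCP position; "tcp_rot": TCP orientation; "force": force on the tool from outside, world axes, zero at the start; "ft_torque": the same for the moment, N m; "gripper_width": finger opening in m.
Only numpy, scipy, OpenCV 4.12 (cv2) and the standard library are available. Lean on these libraries where they do the work, as an engineer would, in place of code of your own. Each camera call takes 0.05 s, during which the arm holds its last target. There are 200 camera calls.

## Working session

There is one attempt and no reset: what is moved stays moved. The work goes in short steps, Python scripts to look and compute and a shell command to move; the robot and the scene stay as the last step left them, time stands still between calls to the robot, and variables do not carry over. Pictures are saved under pics/ and viewed, about 8 in all and at most 12, crops included, and the job is handed in when it is done.

```bash
mkdir -p pics; ls
python3 - <<'E'
from cell import bot, optics, nets
import cv2
print(bot.get_state())
for n in("scene","top"):
    d=optics.get_image(n); cv2.imwrite(f"pics/{n}0.png",d["pixels"]); print({k:v for k,v in d.items() if k!="pixels"})
    for t in("stand","tray","hopper","paddle","case","glue","cup"):
        print(n,t,[(round(b["conf"],2),[round(x) for x in b["rect"]]) for b in nets.boxes_of(n,t)[:2]])
E
```

```text
pics
{'clock': 0.0, 'q': array([ 1.21001770e+00,  2.76558797e-01,  1.50609015e+00, -4.33845380e-05,
        1.36068378e+00, -1.20989103e-01]), 'joint_vel': array([-0.00084497,  0.0002215 , -0.00149031, -0.00142886, -0.00162846,
       -0.00100054]), 'effort': array([ 8.19349480e-04, -4.04582870e+01, -2.37228584e+01,  7.02900393e-02,
        3.45502468e-02, -1.33902131e-04]), 'tool_pos': array([0.13638088, 0.55802503, 0.20464251]), 'tcp_rot': array([ 0.70189854,  0.08397119,  0.70216294, -0.08517324]), 'force': array([ 0.0539774 , -0.18817358, -0.3144023 ]), 'ft_torque': array([-0.02226241, -0.05814389,  0.03919986]), 'gripper_width': 0.09415851843449419}
{'fov_y': 56.94141950445175, 'cx': 313.2869538130423, 'cy': 201.5844208967873, 'k1': -0.027030089542888568, 'rvec': array([ 1.57003088,  2.22744738, -0.69704106]), 'tvec': array([ 0.20160048, -0.36300111,  1.56035268])}
scene stand [(0.98, [296, 232, 128, 129])]
scene tray [(0.88, [237, 181, 72, 62])]
scene hopper [(0.91, [285, 223, 60, 63])]
scene paddle [(0.46, [259, 197, 5, 12])]
scene case [(0.81, [420, 218, 56, 37]), (0.6, [294, 225, 9, 2])]
scene glue [(0.9, [419, 288, 24, 30])]
scene cup [(0.96, [207, 213, 26, 36]), (0.74, [293, 233, 134, 129])]
{'fov_y': 50.450959678494385, 'cx': 315.18378794953054, 'cy': 200.27448558430422, 'k1': -0.03210267675469937, 'rvec': array([ 2.15651362, -2.10480489,  0.1969684 ]), 'tvec': array([-0.01070641,  0.5961187 ,  1.19267054])}
top stand [(0.83, [329, 143, 147, 107]), (0.27, [327, 160, 8, 9])]
top tray [(0.85, [426, 239, 66, 59])]
top hopper [(0.63, [340, 153, 70, 55])]
top paddle [(0.47, [371, 164, 5, 16])]
top case [(0.92, [206, 253, 64, 39]), (0.52, [425, 237, 67, 61])]
top glue [(0.65, [328, 143, 152, 112]), (0.6, [196, 166, 21, 24])]
top cup [(0.59, [436, 179, 31, 26]), (0.16, [373, 165, 4, 15])]
```

Run:
```python
import cv2
a=cv2.imread("pics/scene0.png")[100:340,150:470]; b=cv2.imread("pics/top0.png")[60:300,170:490]
cv2.imwrite("pics/s1.png",cv2.resize(a,None,fx=2.5,fy=2.5,interpolation=cv2.INTER_CUBIC)); cv2.imwrite("pics/t1.png",cv2.resize(b,None,fx=2.5,fy=2.5,interpolation=cv2.INTER_CUBIC))
```

```text
(no output)
```

View pics/s1.png

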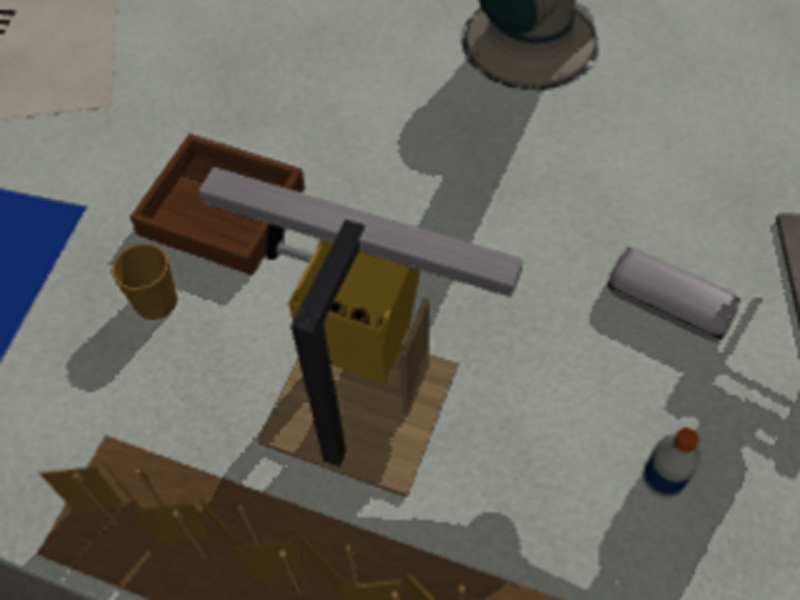

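View pics/t1.png

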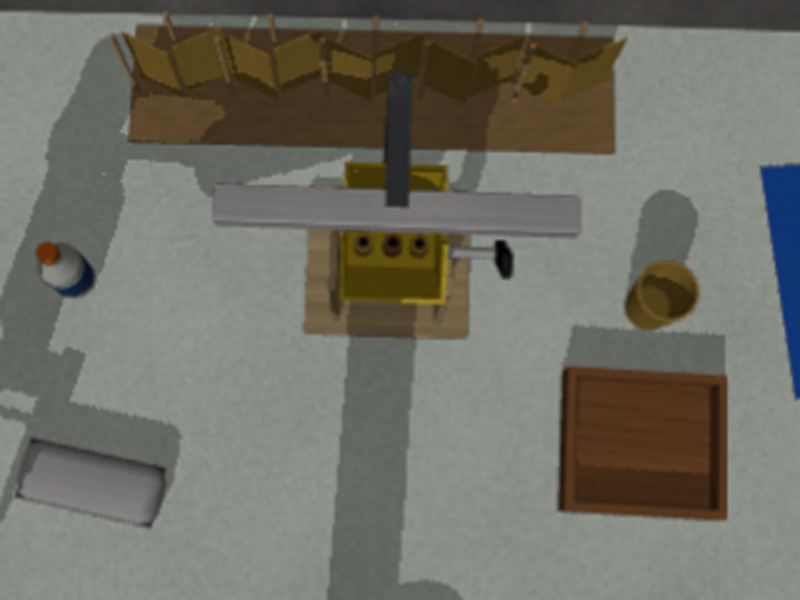

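The views show the stand facing the robot (hopper at top crop 393,240; paddle 503,258). The tray is at lower right (rim corners 565,368 / 727,376 / 727,518 / 560,512), and the cup (665,290), case (92,482) and glue (65,270) are clear of the path.

```bash
cat > h.py <<'E'
import numpy as np, cv2
from cell import bot, optics, nets
from scipy.spatial.transform import Rotation as R
def cam(d):
    f=200/np.tan(np.radians(d["fov_y"]/2)); K=np.array([[f,0,d["cx"]],[0,f,d["cy"]],[0,0,1]]); return K,np.array([d["k1"],0,0,0.]),R.from_rotvec(d["rvec"]).as_matrix(),np.array(d["tvec"])
def unproj(d,uv,z):
    K,D,Rm,t=cam(d); p=cv2.undistortPoints(np.array(uv,float).reshape(-1,1,2),K,D).reshape(-1,2)
    r=np.c_[p,np.ones(len(p))]@Rm; c=-Rm.T@t
    return c+r*((z-c[2])/r[:,2])[:,None]
def proj(d,X):
    K,D,Rm,t=cam(d); return cv2.projectPoints(np.array(X,float),d["rvec"],t,K,D)[0].reshape(-1,2)
def state():
    s=bot.get_state(); q=s["tcp_rot"]; return s,R.from_quat([q[1],q[2],q[3],q[0]]).as_matrix()
E
python3 - <<'E'
from h import *
np.set_printoptions(precision=4,suppress=True)
d=optics.get_image("top"); s=optics.get_image("scene")
T=lambda l:np.array(l)/2.5+[170,60]; S=lambda l:np.array(l)/2.5+[150,100]
print("foot",unproj(d,T([(304,335),(468,338)]),.012))
print("footS",unproj(s,S([(258,441),(405,494),(458,365)]),.012))
print("lamp",unproj(d,T([(213,225),(580,236),(214,185),(580,196)]),.344))
print("lampS",unproj(s,S([(208,169),(523,261),(202,195),(513,294)]),.344))
tr=unproj(d,T([(565,368),(727,376),(727,518),(560,512)]),.045);print("tray",tr,tr.mean(0))
tr=unproj(s,S([(191,135),(303,170),(255,270),(132,217)]),.045);print("trayS",tr)
print("cup",unproj(d,T([(668,290)]),.09),"case",unproj(d,T([(28,440),(165,468),(150,525),(18,495)]),.05),"glue",unproj(d,T([(48,253)]),.13))
print("paddle",unproj(d,T([(503,258)]),.271))
st,M=state();print(M)
E
```

```text
foot [[ 0.6212  0.0758  0.012 ]
 [ 0.6225 -0.1239  0.012 ]]
footS [[ 0.8143 -0.1188  0.012 ]
 [ 0.8166  0.077   0.012 ]
 [ 0.6305  0.0829  0.012 ]]
lamp [[ 0.6572  0.1448  0.344 ]
 [ 0.6556 -0.1915  0.344 ]
 [ 0.6955  0.1458  0.344 ]
 [ 0.6939 -0.192   0.344 ]]
lampS [[ 0.6662 -0.1917  0.344 ]
 [ 0.6688  0.1509  0.344 ]
 [ 0.6993 -0.1818  0.344 ]
 [ 0.7081  0.1523  0.344 ]]
tray [[ 0.5829 -0.2355  0.045 ]
 [ 0.578  -0.4282  0.045 ]
 [ 0.4115 -0.4222  0.045 ]
 [ 0.4142 -0.2281  0.045 ]] [ 0.4967 -0.3285  0.045 ]
trayS [[ 0.4126 -0.4135  0.045 ]
 [ 0.4195 -0.2258  0.045 ]
 [ 0.6019 -0.2174  0.045 ]
 [ 0.5784 -0.4212  0.045 ]]
cup [[ 0.6697 -0.3472  0.09  ]] case [[0.4818 0.3899 0.05  ]
 [0.4535 0.2289 0.05  ]
 [0.3882 0.2425 0.05  ]
 [0.4182 0.3965 0.05  ]] glue [[0.6847 0.3593 0.13  ]]
paddle [[ 0.6529 -0.1308  0.271 ]]
[[ 0.      0.2375  0.9714]
 [ 0.0002  0.9714 -0.2375]
 [-1.      0.0002 -0.    ]]
```

Run:
```python
from h import *
np.set_printoptions(precision=1,suppress=True)
d=optics.get_image("top"); s=optics.get_image("scene")
T=lambda p:(p-[170,60])*2.5; S=lambda p:(p-[150,100])*2.5
O=np.array([.666,-.0235,0])
for a in(0,.2,.4,.6,.8):
    ax=O+[0,-.11,.235]; u=np.array([-np.sin(a),0,np.cos(a)])
    X=[ax-.014*u,ax,ax+.058*u]; print(a,"T",T(proj(d,X)).tolist(),"S",S(proj(s,X)).tolist())
im=[cv2.resize(d["pixels"][100:190,280:420],None,fx=5.5,fy=5.5,interpolation=cv2.INTER_CUBIC)[:300] ,0]
a=cv2.resize(d["pixels"][115:185,300:400],(800,560),interpolation=cv2.INTER_CUBIC);cv2.imwrite("pics/c1.png",a)
a=cv2.resize(s["pixels"][170:270,240:340],(600,600),interpolation=cv2.INTER_CUBIC);cv2.imwrite("pics/c2.png",a)
```

```text
0 T [[498.91455538270986, 258.5618401745693], [500.7564826105663, 254.95273717498804], [508.91270179819617, 238.96932904958328]] S [[274.21206985546644, 250.35364163085404], [272.5594782063928, 243.3636838169772], [265.30976937214564, 212.67771586840217]]
0.2 T [[498.95102430160136, 255.88124465339007], [500.7564826105663, 254.95273717498804], [508.7617513242725, 250.83587465388916]] S [[273.1673539741779, 252.10936297260952], [272.5594782063928, 243.3636838169772], [269.92141677191256, 205.29841325912236]]
0.4 T [[499.058519366671, 253.16392068640752], [500.7564826105663, 254.95273717498804], [508.27289202156237, 262.87233456630304]] S [[272.0948692080489, 253.5252837436309], [272.5594782063928, 243.3636838169772], [274.5707458953909, 199.59900174828746]]
0.6 T [[499.23297617543756, 250.5141638126699], [500.7564826105663, 254.95273717498804], [507.4701258467465, 274.51967983506313]] S [[271.03625492280617, 254.54420815021047], [272.5594782063928, 243.3636838169772], [279.0538623362167, 195.78591056117]]
0.8 T [[499.4678450236138, 248.03410435122203], [500.7564826105663, 254.95273717498804], [506.3937374615955, 285.2467482404182]] S [[270.0331495076607, 255.12345727414237], [272.5594782063928, 243.3636838169772], [283.18510660005927, 193.96723160344408]]
```

View pics/c1.png

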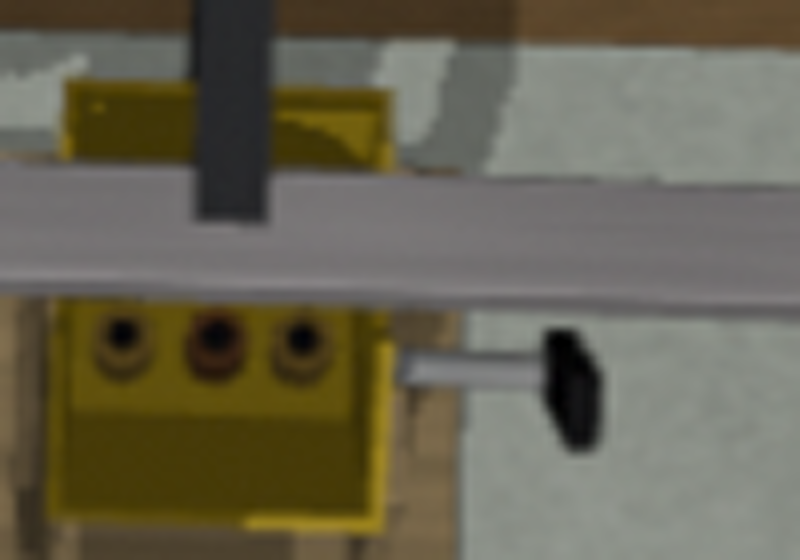

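View pics/c2.png

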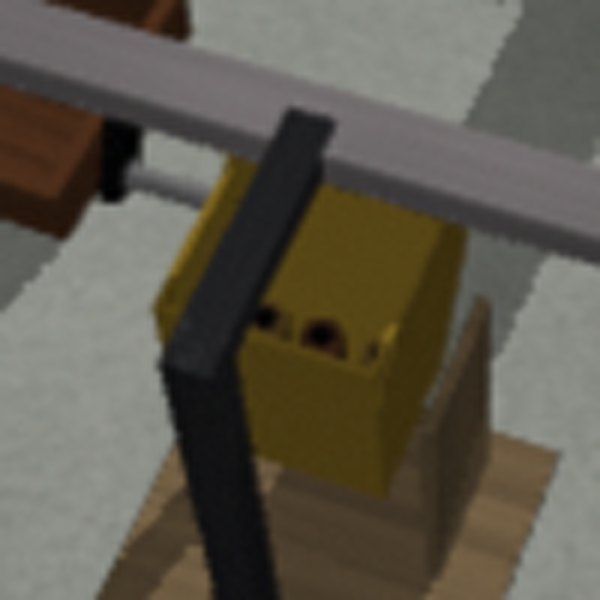

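The paddle leans about 0.4 rad forward (c1: ends at 550,330 and 588,450). A vertical gripper just in front of the lamp can therefore pinch its upper end. I'll move the tray first, gripping its left wall.

```bash
python3 -m inch '1 0 -27.45 21.6 -.205;1 0 -27.45 21.6 -.205;1 0 -27.45 21.6 -.205;1 0 -27.45 21.6 -.205;1 0 -27.45 21.6 -.205;1 0 -27.45 21.6 -.205;1 0 -27.45 21.6 -.205;1 0 -27.45 21.6 -.205;1 0 -27.45 21.6 -.205;1 0 -27.45 21.6 -.205;1 0 -27.45 21.6 -.205;1 0 -27.45 21.6 -.205;1 0 -27.45 21.6 -.205;1 0 -27.45 21.6 -.205;1 0 -27.45 21.6 -.205;1 0 -27.45 21.6 -.205;1 0 -27.45 21.6 -.205;1 0 -27.45 21.6 -.205;1 0 -27.45 21.6 -.205;1 0 -27.45 21.6 -.205'; python3 -c "
from h import *
s,M=state();print(M.round(3),s['q'].round(2))"
```

```text
clock: 3.0
tool_pos: [0.4976, -0.2358, 0.205]
tcp_rot: [0.707, 0.013, 0.707, -0.012]
force: [-0.4, -0.2, 0.6]
gripper_width: 0.0938
[[-0.001  0.036  0.999]
 [ 0.002  0.999 -0.036]
 [-1.     0.002 -0.001]] [-0.57  0.24  1.56  0.    1.35 -2.1 ]
```

```bash
python3 -m inch '.6 2 0 0 0;.6 4 0 0 0;.6 5.5 0 0 0;.6 6.5 0 0 0;.6 7.2 0 0 0;.6 7.48 0 0 0;.6 7.48 0 0 0;0 7.48 0 0 0;0 7.48 0 0 0;0 7.48 0 0 0;0 7.48 0 0 0;0 7.48 0 0 0;0 7.48 0 0 0' 35
python3 - <<'E'
from h import *
np.set_printoptions(precision=4,suppress=True)
d=optics.get_image("top"); cv2.imwrite("pics/t2.png",cv2.resize(d["pixels"][150:300,350:500],(600,600)))
E
```

```text
clock: 4.3
tool_pos: [0.4984, -0.2372, 0.0187]
tcp_rot: [0.707, 0.012, 0.707, -0.013]
force: [0.5, -2.9, -0.3]
gripper_width: 0.012
```

View pics/t2.png

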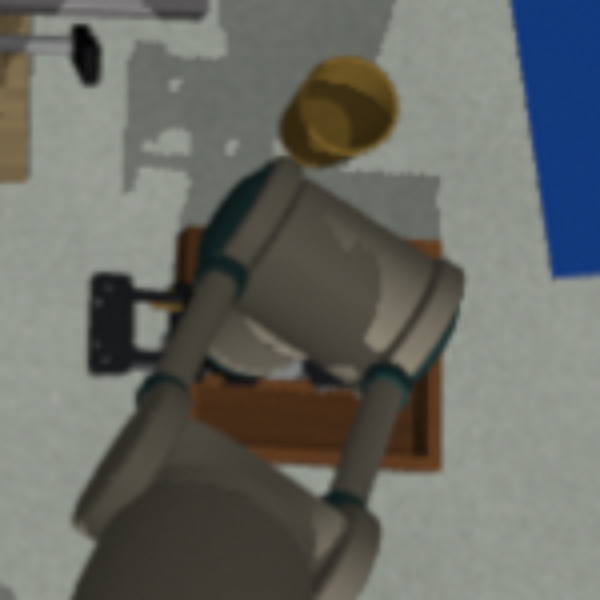

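```bash
python3 -m inch '0 0 .4 .02 0;0 0 1.1 .06 0;0 0 2 .12 0;0 0 3 .19 -.01;0 0 4 .25 -.01;0 0 5 .31 -.02;0 0 6 .38 -.02;0 0 7 .44 -.03;0 0 8 .5 -.03;0 0 9 .56 -.036;0 0 10 .63 -.036;0 0 10.8 .68 -.036;0 0 11.5 .72 -.036;0 0 12 .75 -.036;0 0 12.18 .76 -.036;0 0 12.18 .76 -.036;0 0 12.18 .76 -.036'
python3 - <<'E'
from h import *
d=optics.get_image("top"); cv2.imwrite("pics/t3.png",cv2.resize(d["pixels"][110:290,240:440],(800,720))[:600])
E
```

```text
clock: 6.05
tool_pos: [0.5274, 0.0684, 0.0187]
tcp_rot: [0.707, 0.001, 0.707, 0.001]
force: [-1.7, 2.6, 5.2]
gripper_width: 0.0099
```

View pics/t3.png

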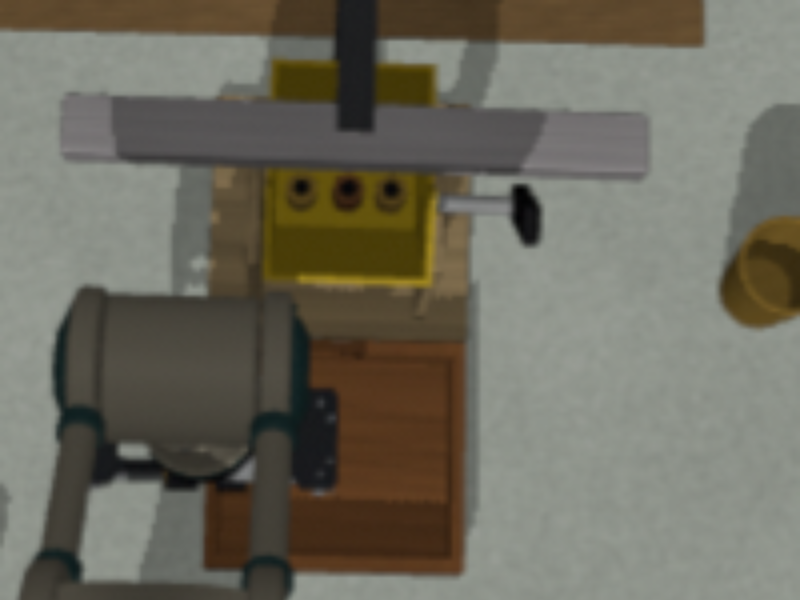

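Tray is placed: it is close to the foot and centred with it (tray columns 205–467, foot 210–470). I'll release it, go up and shift in front of the paddle.

```bash
python3 -m inch '.48 0 0 0 0;.48 0 0 0 0;.48 0 0 0 0;.48 0 0 0 0;.48 -1 0 0 0;.48 -3 0 0 0;.48 -5 0 0 0;.48 -7 0 0 0;.48 -9 0 0 0;.48 -9.6 -1 0 0;.48 -9.6 -3 0 0;.48 -9.6 -5 0 0;.48 -9.6 -7 0 0;.48 -9.6 -8.08 0 0;.48 -9.6 -8.08 0 0;.48 -9.6 -8.08 0 0;.48 -9.6 -8.08 0 0' 40
python3 - <<'E'
from h import *
s,M=state();print(M.round(3),s['q'].round(2),s['tool_pos'])
E
```

```text
clock: 7.8
tool_pos: [0.5278, -0.1334, 0.2583]
tcp_rot: [0.707, -0.0, 0.707, 0.001]
force: [-0.1, -0.0, -0.5]
gripper_width: 0.0454
[[-0.    -0.002  1.   ]
 [ 0.001  1.     0.002]
 [-1.     0.001 -0.   ]] [-0.38  0.2   1.47  0.    1.47 -1.95] [ 0.52783647 -0.13338964  0.25832481]
```

```bash
python3 -m inch '.48 0 0 1 0;.48 0 0 2 0;.48 0 0 3 0;.48 0 0 3.6 0;.48 0 0 4.1 0;.48 0 0 4.4 0;.48 0 0 4.6 0;.48 0 0 4.6 0'
python3 - <<'E'
from h import *
d=optics.get_image("top"); s=optics.get_image("scene")
a=cv2.resize(d["pixels"][110:210,300:430],(520,400)); b=cv2.resize(s["pixels"][150:250,210:280],(280,400))
cv2.imwrite("pics/p4.png",np.hstack([a,b]))
E
```

```text
clock: 8.6
tool_pos: [0.6431, -0.1341, 0.2584]
tcp_rot: [0.707, -0.001, 0.707, 0.001]
force: [-0.3, 0.6, 0.1]
gripper_width: 0.0451
```

View pics/p4.png

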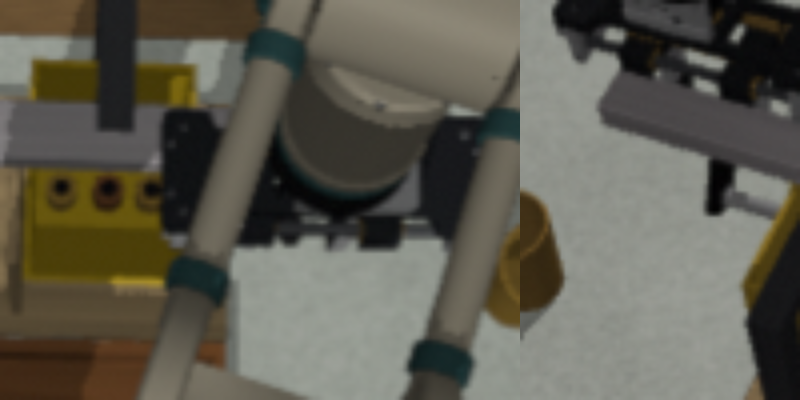

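```bash
python3 -m inch '0 0 0 0 0;0 0 0 0 0;0 0 0 0 0;0 0 0 0 0;0 0 0 0 0;0 0 0 0 0' 45
python3 - <<'E'
import numpy as np
for n,th in(("20 rows",np.r_[.03,.08,np.linspace(.15,1.0,17),1.05]),("2nd",np.r_[np.linspace(1.1,1.75,13),1.79,1.81,1.82])):
  for t in th: print(n,round(t,3),"dx %.2f dz %.2f"%(80*(1-np.cos(t))/25,-80*np.sin(t)/25))
E
```

```text
clock: 9.3
tool_pos: [0.6428, -0.132, 0.2586]
tcp_rot: [0.707, 0.001, 0.707, 0.002]
force: [-0.3, 4.9, 0.9]
gripper_width: 0.0117
20 rows 0.03 dx 0.00 dz -0.10
20 rows 0.08 dx 0.01 dz -0.26
20 rows 0.15 dx 0.04 dz -0.48
20 rows 0.203 dx 0.07 dz -0.65
20 rows 0.256 dx 0.10 dz -0.81
20 rows 0.309 dx 0.15 dz -0.97
20 rows 0.362 dx 0.21 dz -1.13
20 rows 0.416 dx 0.27 dz -1.29
20 rows 0.469 dx 0.35 dz -1.45
20 rows 0.522 dx 0.43 dz -1.60
20 rows 0.575 dx 0.51 dz -1.74
20 rows 0.628 dx 0.61 dz -1.88
20 rows 0.681 dx 0.71 dz -2.02
20 rows 0.734 dx 0.82 dz -2.14
20 rows 0.788 dx 0.94 dz -2.27
20 rows 0.841 dx 1.07 dz -2.38
20 rows 0.894 dx 1.20 dz -2.49
20 rows 0.947 dx 1.33 dz -2.60
20 rows 1.0 dx 1.47 dz -2.69
20 rows 1.05 dx 1.61 dz -2.78
2nd 1.1 dx 1.75 dz -2.85
2nd 1.154 dx 1.91 dz -2.93
2nd 1.208 dx 2.07 dz -2.99
2nd 1.263 dx 2.23 dz -3.05
2nd 1.317 dx 2.40 dz -3.10
2nd 1.371 dx 2.56 dz -3.14
2nd 1.425 dx 2.74 dz -3.17
2nd 1.479 dx 2.91 dz -3.19
2nd 1.533 dx 3.08 dz -3.20
2nd 1.588 dx 3.25 dz -3.20
2nd 1.642 dx 3.43 dz -3.19
2nd 1.696 dx 3.60 dz -3.18
2nd 1.75 dx 3.77 dz -3.15
2nd 1.79 dx 3.90 dz -3.12
2nd 1.81 dx 3.96 dz -3.11
2nd 1.82 dx 3.99 dz -3.10
```

Gripped (12 mm wide). Swinging forward, first half.

```bash
python3 -m inch '0 0 .03 -.1 0;0 .01 .05 -.26 0;0 .04 .06 -.48 0;0 .07 .06 -.65 0;0 .1 .06 -.81 0;0 .15 .06 -.97 0;0 .21 .06 -1.13 0;0 .27 .06 -1.29 0;0 .35 .06 -1.45 0;0 .43 .06 -1.6 0;0 .51 .06 -1.74 0;0 .61 .06 -1.88 0;0 .71 .06 -2.02 0;0 .82 .06 -2.14 0;0 .94 .06 -2.27 0;0 1.07 .06 -2.38 0;0 1.2 .06 -2.49 0;0 1.33 .06 -2.6 0;0 1.47 .06 -2.69 0;0 1.61 .06 -2.78 0'
```

```text
clock: 11.3
tool_pos: [0.5734, -0.1312, 0.2184]
tcp_rot: [0.707, 0.001, 0.707, 0.002]
force: [-0.1, 5.9, 2.1]
gripper_width: 0.0117
```

```bash
python3 -m inch '0 .14 0 -.07 0;0 .3 0 -.15 0;0 .46 0 -.21 0;0 .62 0 -.27 0;0 .79 0 -.32 0;0 .95 0 -.36 0;0 1.13 0 -.39 0;0 1.3 0 -.41 0;0 1.47 0 -.42 0;0 1.64 0 -.42 0;0 1.82 0 -.41 0;0 1.99 0 -.4 0;0 2.16 0 -.37 0;0 2.29 0 -.34 0;0 2.35 0 -.33 0;0 2.37 0 -.32 0;0 2.37 0 -.32 0;0 2.37 0 -.32 0'
python3 - <<'E'
from h import *
d=optics.get_image("top"); s=optics.get_image("scene")
a=cv2.resize(d["pixels"][120:270,270:400],(520,600)); b=cv2.resize(s["pixels"][150:300,210:280],(280,600))
cv2.imwrite("pics/p5.png",np.hstack([a,b]))
E
```

```text
clock: 13.1
tool_pos: [0.5652, -0.1311, 0.1586]
tcp_rot: [0.707, 0.001, 0.707, 0.002]
force: [1.3, 5.5, -0.2]
gripper_width: 0.0118
```

View pics/p5.png

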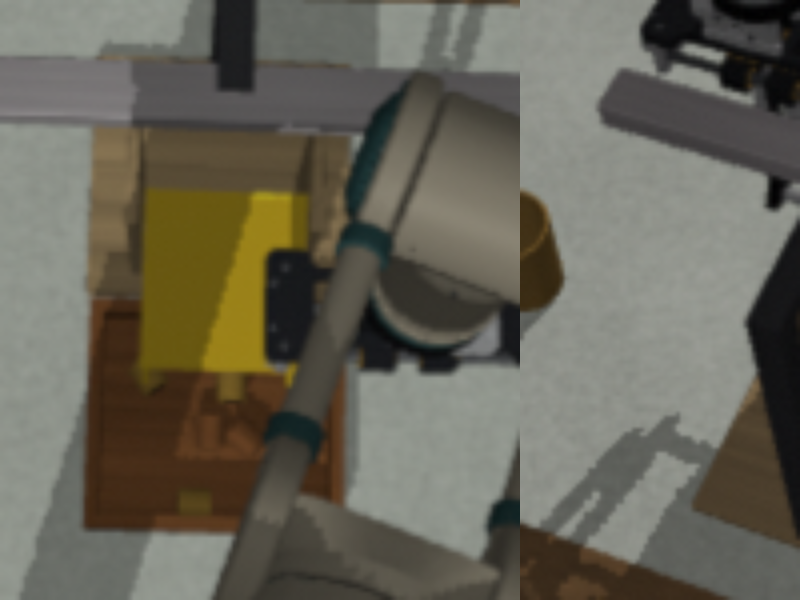

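```bash
python3 -m inch '0 .05 0 .01 0;0 .05 0 .01 0;0 .05 0 .01 0;0 .05 0 .01 0;0 0 0 0 0;0 -.21 0 -.05 0;0 -.38 0 -.08 0;0 -.55 0 -.09 0;0 -.73 0 -.1 0;0 -.9 0 -.1 0;0 -1.07 0 -.09 0;0 -1.24 0 -.07 0;0 -1.42 0 -.04 0;0 -1.58 0 0 0;0 -1.75 0 .05 0;0 -1.91 0 .11 0;0 -2.07 0 .17 0;0 -2.23 0 .25 0;0 -2.37 0 .32 0;0 -2.37 0 .32 0' 50
python3 - <<'E'
from h import *
d=optics.get_image("top"); s=optics.get_image("scene")
a=cv2.resize(d["pixels"][120:270,270:400],(520,600)); b=cv2.resize(s["pixels"][150:300,240:310],(280,600))
cv2.imwrite("pics/p6.png",np.hstack([a,b]))
E
```

```text
clock: 15.2
tool_pos: [0.5726, -0.1312, 0.217]
tcp_rot: [0.706, 0.001, 0.708, 0.002]
force: [1.2, 5.5, -3.3]
gripper_width: 0.0117
```

View pics/p6.png

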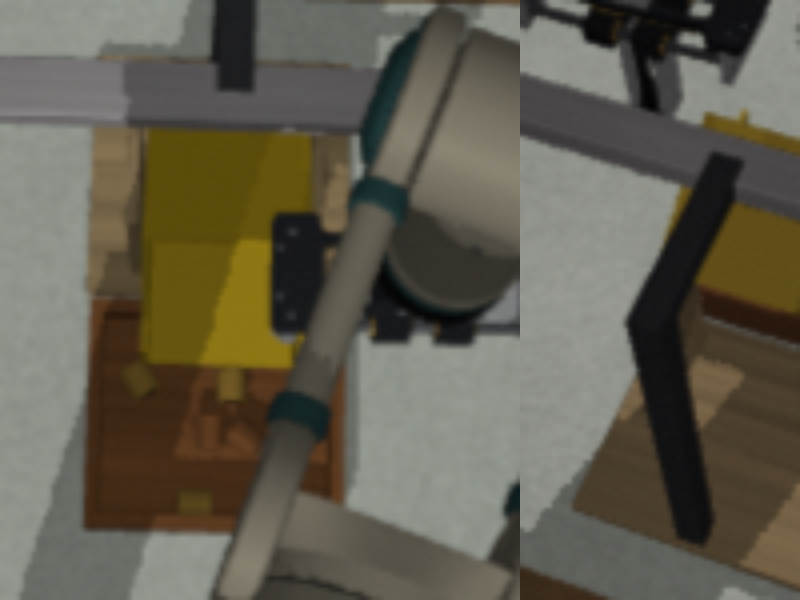

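All five are in the tray: brass at (140,378), (230,385) and (195,500), wood at (205,430) and (240,430). Closing the hopper.

```bash
python3 -m inch '0 -.14 0 .09 0;0 -.28 0 .18 0;0 -.41 0 .29 0;0 -.54 0 .4 0;0 -.67 0 .51 0;0 -.79 0 .64 0;0 -.9 0 .76 0;0 -1 0 .9 0;0 -1.1 0 1.04 0;0 -1.18 0 1.18 0;0 -1.26 0 1.33 0;0 -1.34 0 1.49 0;0 -1.4 0 1.65 0;0 -1.46 0 1.81 0;0 -1.51 0 1.97 0;0 -1.54 0 2.13 0;0 -1.57 0 2.3 0;0 -1.6 0 2.52 0;0 -1.61 0 2.68 0;0 -1.61 0 2.78 0' && python3 -m inch '0 0 0 .04 0;0 0 0 .06 0;0 0 0 .06 0;0 0 0 .06 0'
```

```text
clock: 17.3
tool_pos: [0.6414, -0.1319, 0.2587]
tcp_rot: [0.706, 0.0, 0.708, 0.001]
force: [-1.4, 5.0, 2.2]
gripper_width: 0.0119
clock: 17.7
tool_pos: [0.6429, -0.1319, 0.2587]
tcp_rot: [0.706, 0.0, 0.708, 0.001]
force: [-3.3, 3.4, 2.1]
gripper_width: 0.0117
```

```bash
python3 -m inch '.48 0 0 0 0;.48 0 0 0 0;.48 0 0 0 0;.48 0 0 0 0;.48 0 0 0 0;.48 0 0 -.5 0;.48 0 0 -1.5 0;.48 0 0 -3 0;.48 0 0 -4.6 0;.48 0 0 -4.6 0;.48 -2 -1 -6 0;.48 -2 -3 -7 0;.48 -2 -5 -8 0;.48 -2 -7 -9 0;.48 -2 -8 -9.5 0;.48 -2 -8 -9.5 0;.48 -2 -8 -9.5 0'
python3 - <<'E'
from h import *
np.set_printoptions(precision=3,suppress=True)
d=optics.get_image("top"); s=optics.get_image("scene")
a=cv2.resize(d["pixels"][120:270,270:400],(520,600)); b=cv2.resize(s["pixels"][150:300,240:310],(280,600))
cv2.imwrite("pics/p7.png",np.hstack([a,b]))
for n in("top","scene"):
    for t in("case","glue","cup","hopper","paddle"): print(n,t,[(round(b["conf"],2),[round(x) for x in b["rect"]]) for b in nets.boxes_of(n,t)[:2]])
E
```

```text
clock: 19.4
tool_pos: [0.4072, -0.3348, 0.3082]
tcp_rot: [0.707, 0.001, 0.707, -0.001]
force: [0.7, 0.9, 0.2]
gripper_width: 0.0454
top case [(0.93, [205, 253, 63, 37]), (0.73, [330, 144, 147, 106])]
top glue [(0.68, [195, 169, 22, 24])]
top cup [(0.8, [436, 182, 27, 24]), (0.7, [340, 156, 70, 59])]
top hopper [(0.69, [341, 153, 69, 55])]
top paddle [(0.66, [370, 162, 4, 15])]
scene case [(0.94, [417, 215, 56, 38])]
scene glue [(0.93, [419, 287, 26, 27])]
scene cup [(0.68, [206, 211, 27, 31]), (0.34, [295, 234, 130, 133])]
scene hopper [(0.97, [286, 221, 60, 64])]
scene paddle [(0.6, [259, 195, 7, 14])]
```

View pics/p7.png

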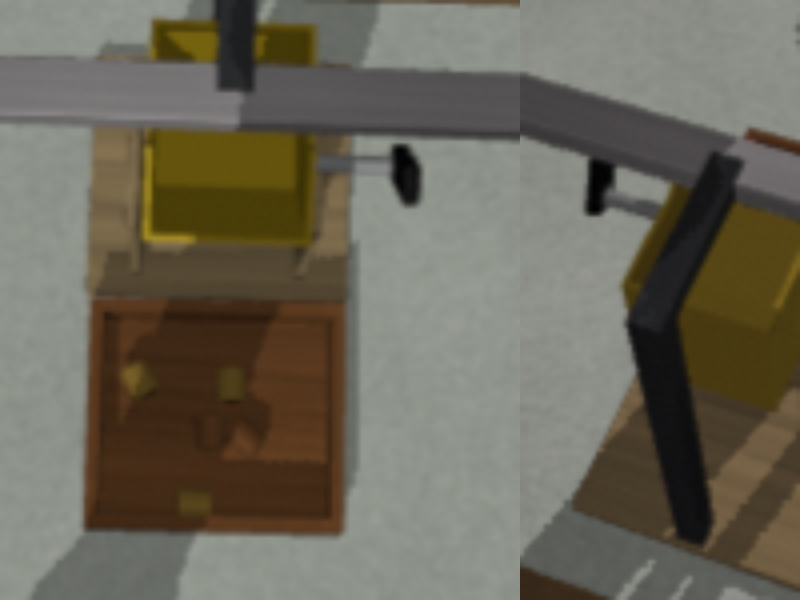

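```bash
python3 -c "
from cell import bot
print(bot.job_done())"
```

```text
the job is handed in; nothing more can be done
None
```

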